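# Pack a two-tier kiln shelf

### The arm

A 7-joint arm with a two-finger parallel gripper is mounted at the origin on a cart in front of the work surface, level with it; the furniture and walls round the work are solid. World frame = base frame: x ahead of the robot, y to its left, z up, the work surface at z = 0. Lengths are in m, angles in rad, forces in N, time in s.
With the tool pointing down it reaches from about 0.4 to 0.85 m from the base axis. Payload 4.5 kg.
Tool frame: the origin (TCP) lies midway between the tips of the shut fingers; the grasp point (between the pads) lies 19 mm behind it (pinch_z is the distance from the TCP to the grasp point, in m); z points along the fingers, y is the line along which they close (so a half turn about z gives the same grasp; the last joint's range is limited). The gripper opens to 85 mm and grips with 20 to 120 N. Pads are 22 mm wide; open, the fingers measure 114 mm over their backs; the gripper's body (76 mm by 85 mm) begins 54 mm behind the grasp point. The pads swing forward as they close: fully open they stand 13 mm farther back than shut.
Start: joints at [-1.238, 0.689, -0.195, 1.565, 0.157, 0.902, -0.215], TCP at [0.184, 0.597, 0.231] pointing down, gripper open.
Joint ranges: [-3.01, 3.01], [-0.46, 2.08], [-1.47, 1.51], [0.13, 2.56], [-1, 4.14], [0.04, 2.09], [-2.66, 2.66]. Speed limits (rad/s): [2.57, 2.57, 3.14, 3.14, 3.14, 3.14, 3.14].

### API

Orientations are given as a rotation vector (axis times angle).
In Python, from rig import get_state, snapshot, hand_in, pinch_z gives the robot as it stands.
- The arm moves only by the tool arm_command, never from a script. Its argument "motion" is a list of rows, each a list of 3 entries, a list of its own where there are three numbers: the shift along the world's x, y, z in cm, then the turn, a rotation vector about the world's x, y, z in rad, then the opening in per cent of the stroke, from 0 (shut) to 100 (fully open). A call has 1 to 5 rows; each row shifts and turns the commanded pose from where the row before left it; what a row does not reach is not made up. A row lasts 1/10 s, in which the tool goes at most 50 mm and 8.59 degrees, less where a joint would pass 70% of its speed; a pose out of reach is approached as far as the arm can. A call is refused whole if a number of a shift passes 5 or a number of a turn 0.15, either way. A call with a gripper value outside its range is refused whole. The fingers move at their own pace and stop on an object; "newtons" is the grip in N (left out, the last holds). Time passes only in rows, so rows that do not move let the fingers close. It gives the time, the measured TCP pose, the force, the opening and the grip force at its end, in the units of the state.
- get_state(): the state, without advancing time (a new reading comes with each control period).
- snapshot(name): name is "scene" or "top" or "wrist"; returns a dict with "img" (480x640x3 uint8, blue, green, red), "fx", "fy", "cx", "cy" (pixels), "xyz" and "rotation" of the camera in the world. Camera axes: x right, y down, z forward; pixel columns grow to the right and rows downward; lengths in m; the calibration is good to about 2 mm. A picture is of the moment at which its call begins. There is no depth.
- hand_in(): hands the job in; it is judged then, once.
The state is a dict: "time": time; "joint_positions": joint angles; "joint_velocities": joint speeds; "joint_torque": joint torques, N m; "position": TCP position; "ee_rot": TCP orientation; "force": force on the tool from outside, world axes, zero at the start; "moment": the same for the moment, N m; "gripper_width": opening from 0.0 (shut) to 1.0 (fully open); "grip_force": force on a finger pad.
Only numpy, scipy, OpenCV 4.12 (cv2) and the standard library are available. Lean on these libraries where they do the work, as an engineer would, in place of code of your own. Each camera call takes 0.05 s, during which the arm holds its last target. There are 200 camera calls.

### The job

Pack the kiln shelf in two tiers: stand each kiln prop upright on the middle of the disc of its own colour, stand the brown pot on the shelf midway between the two discs, then lay the buff strip shelf level across the tops of both props, centred over the shelf and in line with it, and stand the pale grey pot upright on the middle of the strip. Do not shift the little brass weight or the wooden stamp.

Things in the scene. Friction and masses are not known exactly. Their poses are not given: they have to be found in the camera images.
- kiln_shelf_mid (a point): middle of the top face of the fixed dark grey kiln shelf, a slab 100 x 260 x 15 mm (x, y, z) lying on the table; its y axis runs along its length. The two discs lie on it 85 mm either side of this point along y
- disc_white_top (a point): centre of the top of the white disc, 52 mm across and 3 mm thick, fixed on the kiln shelf (top 18 mm above the table); it may be at the near or the far end
- disc_red_top (a point): centre of the top of the terracotta-red disc, of the same size, fixed on the other end of the kiln shelf
- prop_white_center (a point): centre (half-way up) of the loose white kiln prop, an upright cylinder 38 mm across and 75 mm high, with a dark dot on its top; z is its axis; 0.11 to 0.21 kg
- prop_red_center (a point): centre (half-way up) of the loose terracotta-red kiln prop, of the same size and weight; z is its axis
- pot_brown_center (a point): centre (half-way up) of the loose small dark brown round-bellied pot, 62 mm across and 48 mm high, open at the top, mouth about 50 mm; z is its axis; about 0.07 kg
- pot_white_center (a point): centre (half-way up) of the loose small pale grey round-bellied pot, 60 mm across and 46 mm high, open at the top; z is its axis; about 0.07 kg
- strip_center (a point): centre of the loose buff strip shelf lying flat on the table, a bar 55 x 220 x 12 mm (x, y, z) with two short dark slots marked on top; its y axis runs along its length; 0.17 to 0.31 kg
- brass_center (a point): centre (half-way up) of a little loose brass weight, 22 mm across and 21 mm high, standing on the table among the props and pots; to be left where it is
- seal_center (a point): centre (half-way up) of a loose turned wooden stamp, 26 mm across and 53 mm high, standing upright on the table; to be left where it is
Not all that is in view belongs to the job. Several things look just like the part that bears prop_red_center: the one meant starts farthest from the robot's base.

How it is judged:
At the end, for the whole second after the job is handed in: Each prop upright within 12 mm of its disc's centre; brown pot upright on the shelf within 12 mm of its middle; strip level on both props, within 15 mm of over the middle and 0.14 rad of in line; pale grey pot upright on it within 15 mm of its centre; all released and at rest (horizontal distance between prop_white_center and disc_white_top below 0.012 m and height (world z) of prop_white_center between 0.0505 and 0.0605 m and angle between each of prop_white_center, prop_red_center, pot_brown_center, pot_white_center's own z axis and vertical below 0.1 rad and horizontal distance between prop_red_center and disc_red_top below 0.012 m and height (world z) of prop_red_center between 0.0505 and 0.0605 m and horizontal distance between pot_brown_center and kiln_shelf_mid below 0.012 m and height (world z) of pot_brown_center between 0.034 and 0.044 m and horizontal distance between strip_center and kiln_shelf_mid below 0.015 m and height (world z) of strip_center between 0.094 and 0.104 m and angle between strip_center's own z axis and vertical below 0.06 rad and angle between the y axis of strip_center and the y axis of kiln_shelf_mid, either way round below 0.14 rad and horizontal distance between pot_white_center and strip_center below 0.015 m and height (world z) of pot_white_center between 0.123 and 0.133 m and linear speed of each of prop_white, prop_red, pot_brown, strip_shelf, pot_white below 0.02 m/s); the robot touches nothing.
It fails at once if the brass weight is shifted more than 20 mm (distance of brass_center from where it was at the start of the episode above 0.02 m).
It fails at once if the wooden stamp is shifted more than 20 mm (distance of seal_center from where it was at the start of the episode above 0.02 m).
It also fails if it takes over 112 s, if anything falls off the work surface, if the arm or the gripper's body presses on something with over 40 N, if the wrist force passes 120 N, or if a joint passes its speed limit or range.

## Working session

There is one attempt and no reset: what is moved stays moved. The work goes in short steps, Python scripts to look and compute and a tool call to move; the robot and the scene stay as the last step left them, time stands still between calls to the robot, and variables do not carry over. Pictures are saved under pics/ and viewed, at most 17 in all, crops included, and the job is handed in when it is done.

Besides the shell and the picture viewer there is one more tool, called after "Call:" by a JSON object that holds its "api" and its "payload". arm_command: Moves the arm, as the interface text tells. Its arguments: {"type":"object","properties":{"motion":{"type":"array"},"newtons":{"type":"number"}},"required":["motion"]}

```bash
ls; mkdir -p pics; python3 - <<'E'
from rig import *
import cv2,numpy as np
s=get_state();print(s['time'],s['position'],s['ee_rot'],pinch_z)
for n in("scene","top","wrist"):
    d=snapshot(n);cv2.imwrite(f"pics/{n}0.png",d["img"]);print(n,d["fx"],d["cx"],d["cy"],d["xyz"],np.round(d["rotation"],3).tolist())
E
```

```text
pics
0.0 [0.18381107 0.59664721 0.23043929] [-4.67338440e-01 -3.10650115e+00  3.02914695e-03] 0.0187
scene 538.6526500019196 317.82773254057554 241.9251670504469 [ 0.18799164 -0.32979324  0.70004629] [-2.291, 0.753, -0.272]
top 501.2081533404288 326.4575801574881 235.2301583445282 [0.39549389 0.15862032 0.99323586] [-2.177, 2.11, -0.2]
wrist 417.98423479008767 321.28105999318615 246.1850459752534 [0.11350693 0.61782963 0.37228454] [2.329, 1.721, 0.25]
```

View pics/top0.png

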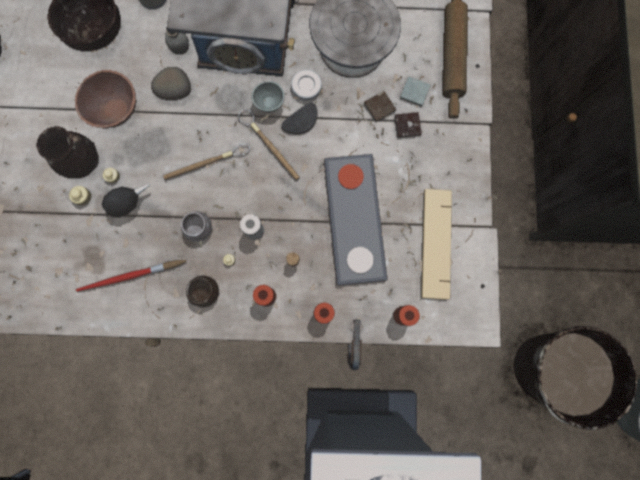

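View pics/scene0.png

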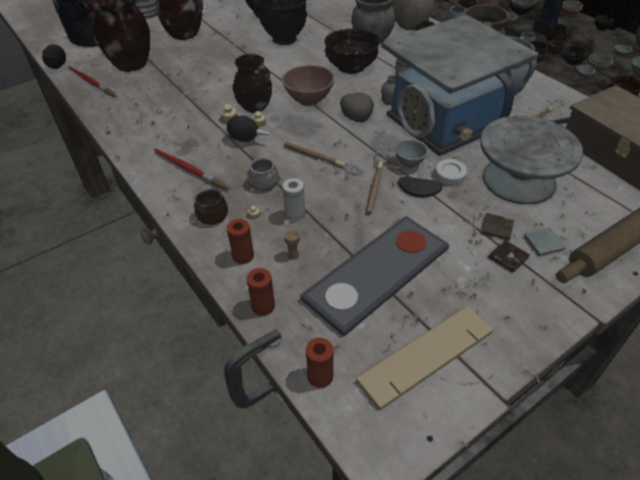

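The top view shows the kiln shelf at about (355,220), with the red disc at (351,177) and the white disc at (359,260). The strip is at (437,244), white prop (250,225), grey pot (195,227), brown pot (203,290), brass (229,259) and stamp (292,259). Red props stand at (264,295), (324,313) and (408,315). The scene view shows the same layout.

```bash
cat > h.py <<'E'
import numpy as np,cv2
from rig import get_state,snapshot,hand_in
from scipy.spatial.transform import Rotation as R
def ray(d,p):
    v=R.from_rotvec(d["rotation"]).apply([(p[0]-d["cx"])/d["fx"],(p[1]-d["cy"])/d["fy"],1.])
    return np.array(d["xyz"]),v/np.linalg.norm(v)
def onz(d,p,z):
    o,v=ray(d,p);return o+v*(z-o[2])/v[2]
def tri(d1,p1,d2,p2):
    o,v=ray(d1,p1);q,w=ray(d2,p2)
    s=np.linalg.lstsq(np.c_[v,-w],q-o,rcond=None)[0]
    a,b=o+v*s[0],q+w*s[1];return (a+b)/2,np.linalg.norm(a-b)
def blob(d,p,lo,hi,r=45,k=0):
    "HSV-mask blob nearest p: (centroid, minAreaRect, area, contour)"
    m=cv2.inRange(cv2.cvtColor(d["img"],cv2.COLOR_BGR2HSV),np.array(lo),np.array(hi))
    w=np.zeros_like(m);cv2.circle(w,tuple(map(int,p)),r,255,-1);m&=w
    if k:m=cv2.morphologyEx(m,cv2.MORPH_CLOSE,np.ones((k,k),np.uint8))
    cs=[c for c in cv2.findContours(m,cv2.RETR_EXTERNAL,cv2.CHAIN_APPROX_NONE)[0] if cv2.contourArea(c)>12]
    c=max(cs,key=cv2.contourArea);M=cv2.moments(c)
    return np.array([M["m10"],M["m01"]])/M["m00"],cv2.minAreaRect(c),cv2.contourArea(c),c
E
python3 - <<'E'
from h import *
T=snapshot("top");S=snapshot("scene")
for n,d,ps in(("top",T,dict(wp=(250,225),gp=(195,227),bp=(203,290),br=(229,259),st=(292,259),red=(264,295),wd=(359,260),strip=(430,244),shelf=(340,225),tbl=(300,225))),
 ("scene",S,dict(wp=(293,205),gp=(263,180),bp=(211,210),br=(254,211),red=(240,250),wd=(342,296),strip=(430,350),shelf=(380,270),tbl=(330,230)))):
    h=cv2.cvtColor(d["img"],cv2.COLOR_BGR2HSV)
    for k,(x,y) in ps.items():print(n,k,h[y,x],h[y-4,x+5])
a=cv2.resize(T["img"][145:335,170:470],None,fx=2.6,fy=2.6,interpolation=cv2.INTER_CUBIC)
b=cv2.resize(S["img"][150:400,180:500],None,fx=2.4,fy=2.4,interpolation=cv2.INTER_CUBIC)
cv2.imwrite("pics/tc.png",a);cv2.imwrite("pics/sc.png",b)
E
```

```text
top wp [ 20   7 109] [  0   9 201]
top gp [173   8 128] [ 0  3 79]
top bp [14 69 63] [ 9 49 52]
top br [ 23  48 195] [ 22  20 138]
top st [ 15  80 150] [ 17  78 140]
top red [  5 104  76] [  5 154 161]
top wd [  4  10 203] [ 11  10 205]
top strip [ 20  57 201] [ 20  56 202]
top shelf [107  14 130] [115  12 128]
top tbl [  3  16 142] [19 22 91]
scene wp [98 13 79] [102  15  85]
scene gp [150   4  71] [120   8  92]
scene bp [  9 107  38] [ 14 104  32]
scene br [ 25  56 104] [ 19  18 111]
scene red [  6 146  54] [  5 149  58]
scene wd [ 60   2 148] [ 60   3 148]
scene strip [ 20  57 135] [ 21  57 134]
scene shelf [110  19  82] [110  19  82]
scene tbl [ 15  19 105] [ 15  14 108]
```

View pics/tc.png

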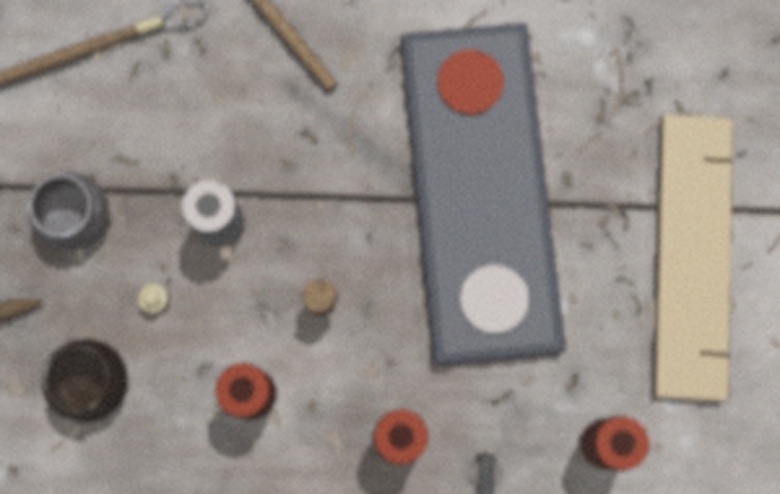

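View pics/sc.png

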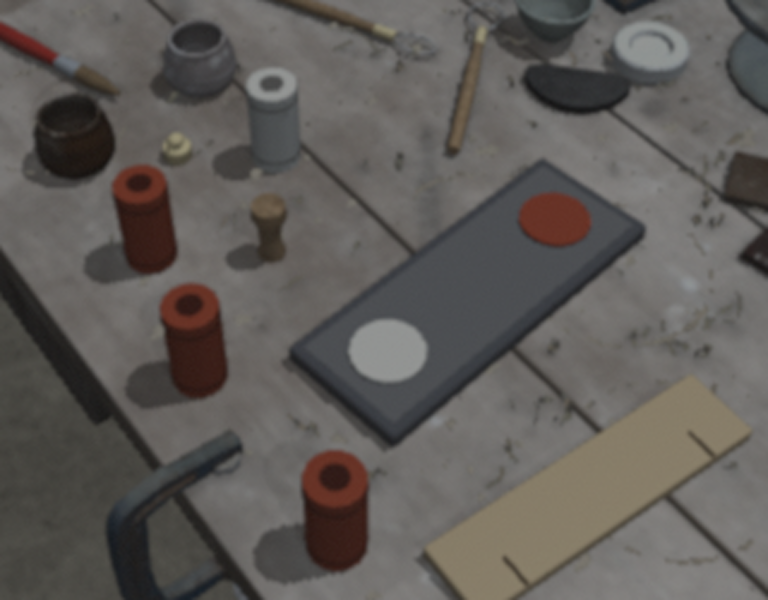

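The crops are clear. The red prop dot is at crop (241,390) in top and (140,183) in scene; the white prop dot is at (208,206) and (272,84). The grey pot outline centre is at (69,214) and (199,59), the brown at (86,380) and (75,136).

```bash
python3 - <<'E'
from h import *
T=snapshot("top");S=snapshot("scene")
t=lambda u,v:(170+u/2.6,145+v/2.6)
s=lambda u,v:(180+u/2.4,150+v/2.4)
for n,a,b in(("redprop top",(241,390),(140,183)),("red2",(401,436),(189,304)),("red3",(623,443),(335,477)),("whiteprop top",(208,206),(272,84)),("grey c",(69,214),(199,59)),("grey rim",(63,206),(200,44)),("brown c",(86,380),(75,137)),("brown rim",(82,374),(74,117)),("brass",(152,298),(176,150)),("stamp top",(319,294),(268,205))):
    p,e=tri(T,t(*a),S,s(*b));print(n,p.round(4),"gap",e.round(4),"R",np.hypot(*p[:2]).round(3))
for n,lo,hi,pt,ps in(("wd",(0,0,180),(180,40,255),(360,260),(342,296)),("rd",(0,110,60),(12,255,255),(351,177),(411,241)),("strip",(15,40,90),(28,120,255),(437,244),(425,357)),("shelf",(98,8,40),(130,90,150),(355,220),(375,272))):
    r=80 if n in("strip","shelf") else 22
    A=blob(T,pt,lo,hi,r,9 if r>50 else 3)
    if n=="wd":lo=(0,0,125)
    B=blob(S,ps,lo,hi,r+20 if r>50 else r,9 if r>50 else 3)
    p,e=tri(T,A[0],S,B[0]);print(n,p.round(4),e.round(4),"areas",A[2],B[2])
    if r>50:
        z={"strip":.012,"shelf":.015}[n]
        for D,b in((T,A),(S,B)):
            q=np.array([onz(D,x,z) for x in b[3][:,0,:]])[:,:2].astype(np.float32)
            print("   rect on plane",cv2.minAreaRect(q*1000))
print(R.from_rotvec(get_state()["ee_rot"]).as_matrix().round(3))
W=snapshot("wrist");Rc=R.from_rotvec(W["rotation"]);Rt=R.from_rotvec(get_state()["ee_rot"])
print("cam in tool",Rt.inv().apply(W["xyz"]-get_state()["position"]),(Rt.inv()*Rc).as_rotvec())
E
```

```text
redprop top [0.437  0.2553 0.0718] gap 0.0022 R 0.506
red2 [0.4077 0.1425 0.0737] gap 0.0007 R 0.432
red3 [ 0.4074 -0.0128  0.0742] gap 0.0006 R 0.408
whiteprop top [0.5671 0.2856 0.0715] gap 0.0016 R 0.635
grey c [0.5673 0.3965 0.021 ] gap 0.0025 R 0.692
grey rim [0.5709 0.3983 0.0337] gap 0.0022 R 0.696
brown c [0.4427 0.3753 0.0212] gap 0.0013 R 0.58
brown rim [0.4455 0.3742 0.0413] gap 0.0003 R 0.582
brass [0.5066 0.3342 0.002 ] gap 0.0001 R 0.607
stamp top [0.5084 0.205  0.0474] gap 0.0001 R 0.548
wd [0.5137 0.075  0.0148] 0.0006 areas 454.5 594.5
rd [0.6826 0.0969 0.0141] 0.0003 areas 425.0 454.5
strip [ 0.5492 -0.0783  0.0034] 0.0027 areas 2979.5 4861.0
   rect on plane ((552.8309936523438, -76.98097229003906), (58.42703628540039, 222.2252197265625), 88.47499084472656)
   rect on plane ((551.1349487304688, -80.31128692626953), (55.290164947509766, 218.91915893554688), 88.42057800292969)
shelf [5.942e-01 8.630e-02 1.000e-04] 0.0045 areas 6071.5 7254.5
   rect on plane ((597.1027221679688, 86.4417724609375), (258.6914978027344, 99.31116485595703), 7.5488409996032715)
   rect on plane ((594.5321044921875, 81.51263427734375), (258.59393310546875, 101.42460632324219), 7.497050762176514)
[[-0.956  0.294 -0.   ]
 [ 0.294  0.956 -0.   ]
 [-0.    -0.    -1.   ]]
cam in tool [ 0.07339027 -0.00079909 -0.14167114] [-0.2280534  -0.22817925  1.55822174]
```

The heights read about 3 mm low in both views, consistently, and the sizes agree. The shelf middle is (0.598, 0.086) with its axis 7.4° from x. The red prop to use is the one at (0.437, 0.255). I'll start with the brown pot.

Call:
{"api": "arm_command", "payload": {"motion": [[[3.7, -3.2, 0], [0, 0, 0.14], 100], [[3.7, -3.2, 0], [0, 0, 0.14], 100], [[3.7, -3.2, 0], [0, 0, 0.14], 100], [[3.7, -3.2, 0], [0, 0, 0], 100], [[3.7, -3.2, 0], [0, 0, 0], 100]], "newtons": 35}}

```text
time: 0.9
position: [0.3704, 0.4359, 0.2315]
ee_rot: [-0.19, 3.136, 0.001]
force: [0.5, 0.4, 0.4]
gripper_width: 1.0
grip_force: 0.0
```

Call:
{"api": "arm_command", "payload": {"motion": [[[3.7, -3.2, 0], [0, 0, 0], 100], [[3.7, -3.0, 0], [0, 0, 0], 100], [[0, 0, -4], [0, 0, 0], 100], [[0, 0, -3], [0, 0, 0], 100], [[0, 0, 0], [0, 0, 0], 100]]}}

```text
time: 1.4
position: [0.4413, 0.3726, 0.1579]
ee_rot: [0.189, -3.13, 0.008]
force: [0.1, -0.6, 0.7]
gripper_width: 0.993
grip_force: 0.0
```

```bash
python3 - <<'E'
from h import *
d=snapshot("wrist");s=get_state();cv2.imwrite("pics/w1.png",d["img"])
y=R.from_rotvec(s["ee_rot"]).apply([0,1,0]);print(s["position"],np.degrees(np.arctan2(y[1],y[0])),s["ee_rot"],s["joint_positions"])
for n,p in(("brown",(.443,.375,.024)),("red",(.437,.2553,.075))):
    c=R.from_rotvec(d["rotation"]).inv().apply(np.array(p)-d["xyz"]);print(n,c[0]/c[2]*d["fx"]+d["cx"],c[1]/c[2]*d["fy"]+d["cy"])
E
```

```text
[0.44207813 0.37441791 0.16010549] 96.95716963291336 [ 0.19042828 -3.13278163  0.00380837] [-0.59811606  0.73532549 -0.31677895  1.76743414  0.33157085  0.69549568
  0.59638335]
brown 326.055996876946 237.84384854720267
red 113.79728437978804 226.06838980001302
```

View pics/w1.png

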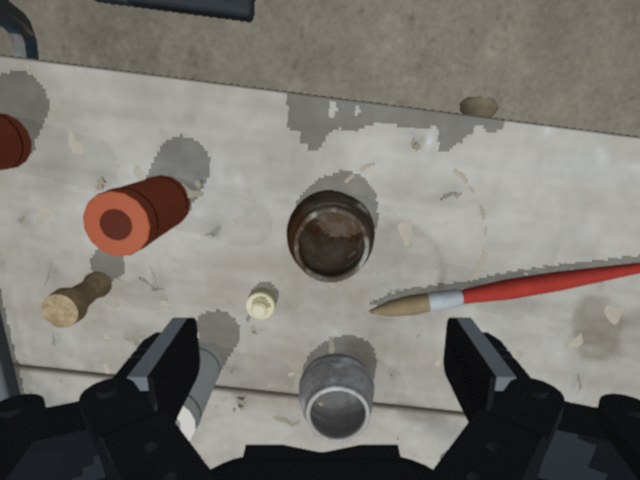

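The wrist view shows the brown pot's outline centre at (331,235), predicted (326,238), and the red prop's dot at (116,224), predicted (114,226). The positions hold, with the pot about 3 mm further along +y. I'll descend, grasp and lift.

Call:
{"api": "arm_command", "payload": {"motion": [[[0.1, 0.3, -4], [0, 0, 0], 100], [[0, 0, -4], [0, 0, 0], 100], [[0, 0, -4], [0, 0, 0], 100], [[0, 0, -4], [0, 0, 0], 100], [[0, 0, 0], [0, 0, 0], 100]]}}

```text
time: 1.95
position: [0.4419, 0.3774, -0.0015]
ee_rot: [0.192, -3.131, 0.007]
force: [-1.5, -0.4, 0.6]
gripper_width: 0.999
grip_force: 0.0
```

Call:
{"api": "arm_command", "payload": {"motion": [[[0, 0, 0], [0, 0, 0], 30], [[0, 0, 0], [0, 0, 0], 30], [[0, 0, 0], [0, 0, 0], 30], [[0, 0, 0], [0, 0, 0], 30], [[0, 0, 0], [0, 0, 0], 30]], "newtons": 30}}

```text
time: 2.45
position: [0.4455, 0.3801, 0.0047]
ee_rot: [-0.19, 3.132, 0.006]
force: [-1.8, -0.5, 8.8]
gripper_width: 0.691
grip_force: 32.6
```

Call:
{"api": "arm_command", "payload": {"motion": [[[0, 0, 2], [0, 0, 0], 30], [[0, 0, 4], [0, 0, 0], 30], [[0, 0, 4], [0, 0, 0], 30], [[0, 0, 4], [0, 0, 0], 30], [[2.2, -4.1, 0], [0, 0, 0], 30]]}}

```text
time: 2.95
position: [0.4655, 0.3489, 0.1496]
ee_rot: [-0.207, 3.125, 0.027]
force: [1.6, 1.3, -0.4]
gripper_width: 0.696
grip_force: 33.1
```

Call:
{"api": "arm_command", "payload": {"motion": [[[2.2, -4.2, 0], [0, 0, 0], 30], [[2.2, -4.2, 0], [0, 0, 0], 30], [[2.2, -4.2, 0], [0, 0, 0], 30], [[2.2, -4.2, 0], [0, 0, 0], 30], [[2.2, -4.2, 0], [0, 0, 0], 30]]}}

```text
time: 3.45
position: [0.5774, 0.1255, 0.1436]
ee_rot: [-0.19, 3.133, 0.001]
force: [0.3, 1.1, -0.2]
gripper_width: 0.693
grip_force: 33.1
```

Call:
{"api": "arm_command", "payload": {"motion": [[[2.2, -4.0, -1], [0, 0, 0], 30], [[0, 0, -4], [0, 0, 0], 30], [[0, 0, 0], [0, 0, 0], 30], [[0, 0, 0], [0, 0, 0], 30]]}}

```text
time: 3.85
position: [0.598, 0.0881, 0.0928]
ee_rot: [-0.191, 3.135, 0.002]
force: [0.4, 0.4, -0.5]
gripper_width: 0.695
grip_force: 33.3
```

```bash
cat > look.py <<'E'
import sys
from h import *
d=snapshot("wrist");s=get_state();cv2.imwrite(f"pics/{sys.argv[1]}.png",d["img"])
y=R.from_rotvec(s["ee_rot"]).apply([0,1,0]);print(s["position"],np.degrees(np.arctan2(y[1],y[0])),s["ee_rot"],s["gripper_width"],s["force"],s["time"])
E
python3 look.py w2
```

```text
[0.59869922 0.08905462 0.09355663] 97.04497107651346 [-1.92844357e-01  3.13285402e+00  2.55276599e-03] 0.6938257203343864 [ 0.70755548  0.53133478 -0.31758619] 3.9
```

View pics/w2.png

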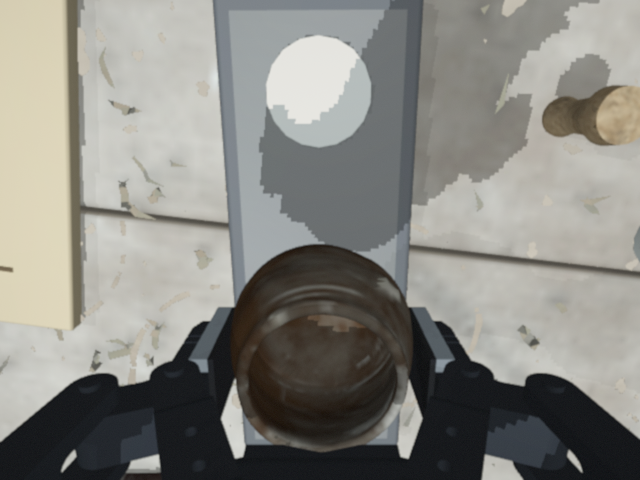

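The wrist view shows the pot held squarely with its outline centre near (322,346). The white disc is at (318,91) and the shelf edges run parallel to the view.

```bash
python3 - <<'E'
from h import *
d=snapshot("wrist")
m=blob(d,(318,91),(0,0,150),(180,45,255),56,15)
print(m[0],m[2],cv2.boundingRect(m[3]),"disc",onz(d,(318,91),.018))
z=get_state()["position"][2]+.021
print("pot",onz(d,(322,346),z),"bottom/top edges",onz(d,(322,246),z),onz(d,(322,448),z))
E
```

```text
[316.19010489  89.42039485] 9041.5 (262, 35, 107, 111) disc [0.51203893 0.07627862 0.018     ]
pot [0.59477901 0.08823878 0.11483196] bottom/top edges [0.56120643 0.08405731 0.11483196] [0.63488041 0.09323343 0.11483196]
```

Call:
{"api": "arm_command", "payload": {"motion": [[[0, -0.2, -3], [0, 0, 0], 30], [[0, 0, -2.6], [0, 0, 0], 30], [[0, 0, -1.4], [0, 0, 0], 30], [[0, 0, -0.2], [0, 0, 0], 30], [[0, 0, 0], [0, 0, 0], 30]]}}

```text
time: 4.45
position: [0.5985, 0.0864, 0.0204]
ee_rot: [-0.192, 3.134, 0.001]
force: [0.0, -0.4, -0.1]
gripper_width: 0.699
grip_force: 33.3
```

Call:
{"api": "arm_command", "payload": {"motion": [[[0, 0, -0.2], [0, 0, 0], 30], [[0, 0, 0], [0, 0, 0], 30]]}}

```text
time: 4.65
position: [0.5991, 0.0862, 0.0197]
ee_rot: [-0.191, 3.133, 0.001]
force: [-1.8, 0.2, 9.4]
gripper_width: 0.696
grip_force: 34.1
```

Call:
{"api": "arm_command", "payload": {"motion": [[[0, 0, 0.1], [0, 0, 0], 100], [[0, 0, 0], [0, 0, 0], 100], [[0, 0, 0], [0, 0, 0], 100], [[0, 0, 3], [0, 0, 0], 100], [[0, 0, 4.5], [0, 0, 0], 100]]}}

```text
time: 5.15
position: [0.5959, 0.0848, 0.0917]
ee_rot: [0.19, -3.13, 0.002]
force: [-0.0, -0.2, -0.0]
gripper_width: 0.997
grip_force: 0.0
```

Call:
{"api": "arm_command", "payload": {"motion": [[[0, 0, 4.5], [0, 0, 0], 100], [[-0.6, 4, 0], [0, 0, 0], 100], [[-0.6, 4, 0], [0, 0, 0], 100], [[-0.6, 4, 0], [0, 0, 0], 100], [[-0.7, 4, 0], [0, 0, 0], 100]]}}

```text
time: 5.65
position: [0.5728, 0.2466, 0.1385]
ee_rot: [-0.189, 3.136, 0.0]
force: [0.6, -0.4, 0.3]
gripper_width: 0.999
grip_force: 0.0
```

Call:
{"api": "arm_command", "payload": {"motion": [[[-0.6, 3.9, 0], [0, 0, 0], 100], [[0, 0, 0], [0, 0, 0], 100]]}}

```text
time: 5.85
position: [0.5639, 0.2938, 0.1388]
ee_rot: [0.206, -3.134, -0.013]
force: [-1.0, 0.6, -0.2]
gripper_width: 0.998
grip_force: 0.0
```

```bash
python3 look.py w3; python3 - <<'E'
from h import *
d=snapshot("wrist")
c=R.from_rotvec(d["rotation"]).inv().apply(np.array([.5671,.2856,.075])-d["xyz"]);p=c[:2]/c[2]*d["fx"]+[d["cx"],d["cy"]];print("pred dot",p)
T=snapshot("top");A=blob(T,(338,218),(0,30,0),(30,255,110),22,5)
print("brown pot top view",A[0],A[2],onz(T,A[0],.039))
E
```

```text
[0.56517321 0.28907969 0.13841305] 97.3133760016902 [ 0.20033334 -3.1347013  -0.00518993] 1.0027719372160562 [-0.68192241 -0.43220272 -0.69318559] 5.9
pred dot [314.69996167 271.49918489]Traceback (most recent call last):
  File "<stdin>", line 4, in <module>
  File "h.py", line 19, in blob
    c=max(cs,key=cv2.contourArea);M=cv2.moments(c)
ValueError: max() iterable argument is empty
```

View pics/w3.png

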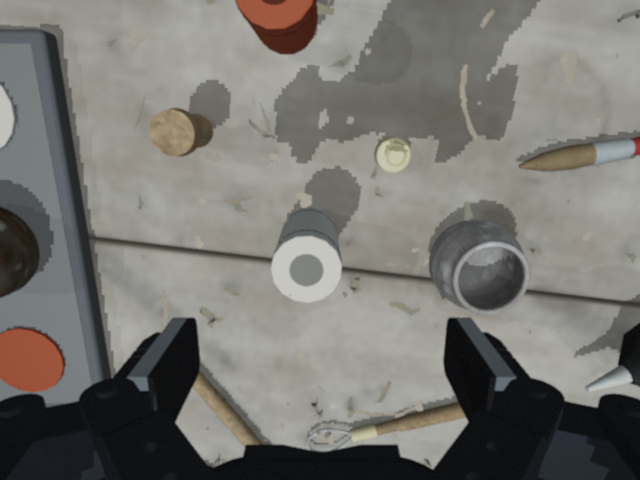

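The white prop's dot is at (306,267), predicted (315,271), so I shift about 4 mm along −y. The grey pot, brass and stamp are all clear of the fingers. I'll descend and grasp.

Call:
{"api": "arm_command", "payload": {"motion": [[[0, -0.4, 0], [0, 0, 0], 100], [[0.1, 0, -4], [0, 0, 0], 100], [[0, 0, -4], [0, 0, 0], 100], [[0, 0, -3.7], [0, 0, 0], 100], [[0, 0, 0], [0, 0, 0], 30]]}}

```text
time: 6.5
position: [0.565, 0.2757, 0.0166]
ee_rot: [0.187, -3.127, 0.01]
force: [-1.1, -0.5, -0.1]
gripper_width: 0.858
grip_force: 0.0
```

Call:
{"api": "arm_command", "payload": {"motion": [[[0, 0, 0], [0, 0, 0], 20], [[0, 0, 0], [0, 0, 0], 20], [[0, 0, 0], [0, 0, 0], 20], [[0, 0, 0], [0, 0, 0], 20], [[0, 0, 0], [0, 0, 0], 20]], "newtons": 40}}

```text
time: 7.0
position: [0.5697, 0.2819, 0.0241]
ee_rot: [-0.19, 3.131, 0.004]
force: [-0.7, 1.1, 7.7]
gripper_width: 0.433
grip_force: 40.7
```

Call:
{"api": "arm_command", "payload": {"motion": [[[0, 0, 2], [0, 0, 0], 20], [[0, 0, 4], [0, 0, 0], 20], [[0, 0, 4.5], [0, 0, 0], 20], [[0, 0, 2], [0, 0, 0], 20], [[-1, -4.1, 0], [0, 0, 0], 20]]}}

```text
time: 7.5
position: [0.5607, 0.2484, 0.1519]
ee_rot: [-0.201, 3.123, 0.019]
force: [0.6, 0.1, -2.4]
gripper_width: 0.434
grip_force: 40.5
```

Call:
{"api": "arm_command", "payload": {"motion": [[[-1.1, -4.1, 0], [0, 0, 0], 20], [[-1.1, -4.1, 0], [0, 0, 0], 20], [[-1.1, -4.2, 0], [0, 0, 0], 20], [[-1.1, -4.2, 0], [0, 0, 0], 20], [[0, 0, 0], [0, 0, 0], 20]]}}

```text
time: 8.0
position: [0.5114, 0.0638, 0.1466]
ee_rot: [0.174, -3.132, 0.013]
force: [-0.0, -0.0, -2.0]
gripper_width: 0.431
grip_force: 40.6
```

Call:
{"api": "arm_command", "payload": {"motion": [[[0, 0, -3], [0, 0, 0], 20], [[0, 0, -2], [0, 0, 0], 20], [[0, 0, 0], [0, 0, 0], 20]]}}

```text
time: 8.3
position: [0.5126, 0.0726, 0.0952]
ee_rot: [0.19, -3.132, 0.002]
force: [-0.6, -0.3, -1.4]
gripper_width: 0.433
grip_force: 40.6
```

```bash
python3 look.py w4
```

```text
[0.51343348 0.07308615 0.0962629 ] 96.955113330694 [ 1.90468595e-01 -3.13429756e+00  1.36869997e-03] 0.43429002554102675 [ 0.0352939  -0.55448047 -0.83959309] 8.35
```

View pics/w4.png

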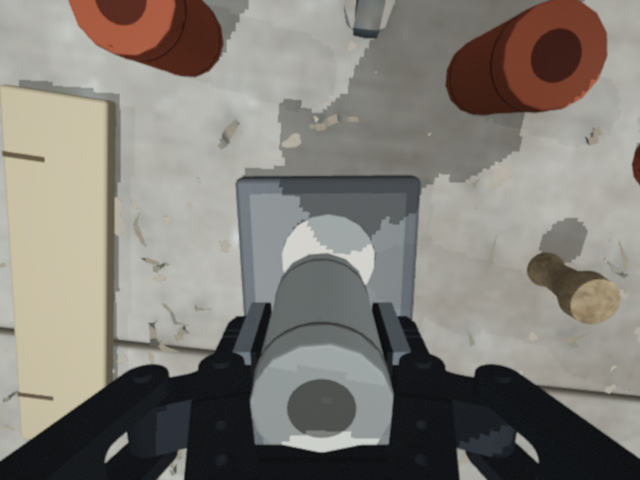

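The held prop's dot is at (322,408). The white disc spans columns 282–375 with its top edge at row 215, so its centre is near (328,261).

```bash
python3 - <<'E'
from h import *
d=snapshot("wrist");s=get_state();print(s["position"])
print("disc",onz(d,(328.5,261),.018),"top edge",onz(d,(328.5,215),.018),"prop top",onz(d,(322,408),s["position"][2]+.051))
E
```

```text
[0.51418991 0.07341802 0.09698794]
disc [0.51357102 0.07655535 0.018     ] top edge [0.48771262 0.07325842 0.018     ] prop top [0.50973101 0.07232243 0.14798794]
```

Call:
{"api": "arm_command", "payload": {"motion": [[[0.1, 0.35, -2], [0, 0, 0], 20], [[0, 0, -2], [0, 0, 0], 20], [[0, 0, -1.3], [0, 0, 0], 20], [[0, 0, 0], [0, 0, 0], 20], [[0, 0, -0.2], [0, 0, 0], 20]]}}

```text
time: 8.9
position: [0.5159, 0.0772, 0.0426]
ee_rot: [-0.19, 3.134, 0.001]
force: [-0.7, -0.1, -1.3]
gripper_width: 0.437
grip_force: 40.6
```

Call:
{"api": "arm_command", "payload": {"motion": [[[0, 0, -0.1], [0, 0, 0], 20], [[0, 0, 0], [0, 0, 0], 20]]}}

```text
time: 9.1
position: [0.516, 0.0772, 0.0421]
ee_rot: [-0.19, 3.133, 0.001]
force: [-1.7, 0.4, 5.5]
gripper_width: 0.434
grip_force: 41.2
```

Call:
{"api": "arm_command", "payload": {"motion": [[[0, 0, 0.1], [0, 0, 0], 100], [[0, 0, 0], [0, 0, 0], 100], [[0, 0, 0], [0, 0, 0], 100], [[0, 0, 0.5], [0, 0, 0], 100], [[0, 0, 3], [0, 0, 0], 100]]}}

```text
time: 9.6
position: [0.5131, 0.0765, 0.0748]
ee_rot: [0.191, -3.13, 0.002]
force: [-0.1, 0.1, 1.0]
gripper_width: 1.001
grip_force: 0.0
```

Call:
{"api": "arm_command", "payload": {"motion": [[[0, 0, 4], [0, 0, 0], 100], [[0, 0, 4], [0, 0, 0], 100], [[-1.5, 3.5, 0], [0, 0, 0], 100], [[-1.6, 3.6, 0], [0, 0, 0], 100], [[-1.6, 3.6, 0], [0, 0, 0], 100]]}}

```text
time: 10.1
position: [0.4678, 0.1846, 0.1571]
ee_rot: [-0.188, 3.135, 0.001]
force: [0.4, -0.5, 0.2]
gripper_width: 1.002
grip_force: 0.0
```

Call:
{"api": "arm_command", "payload": {"motion": [[[-1.6, 3.6, 0], [0, 0, 0], 100], [[-1.5, 3.5, 0], [0, 0, 0], 100], [[0, 0, 0], [0, 0, 0], 100], [[0, 0, 0], [0, 0, 0], 100]]}}

```text
time: 10.5
position: [0.4364, 0.2555, 0.1566]
ee_rot: [0.194, -3.135, 0.0]
force: [0.4, -0.6, 0.6]
gripper_width: 0.999
grip_force: 0.0
```

```bash
python3 - <<'E'
from h import *
d=snapshot("wrist");s=get_state();print(s["position"],s["time"])
c=R.from_rotvec(d["rotation"]).inv().apply(np.array([.437,.2553,.075])-d["xyz"]);p=c[:2]/c[2]*d["fx"]+[d["cx"],d["cy"]];print("pred dot",p)
h=cv2.cvtColor(d["img"],cv2.COLOR_BGR2HSV);print(h[int(p[1]),int(p[0])],h[int(p[1])+25,int(p[0])])
v=h[...,2][int(p[1])+28-0:int(p[1])+29,int(p[0])-45:int(p[0])+45];
A=blob(d,p,(0,0,0),(180,255,115),20,3);print(A[0],A[2],"dot",onz(d,A[0],.075))
cv2.imwrite("pics/w5.png",d["img"][140:380,160:480])
E
```

```text
[0.43705589 0.25394964 0.15637532] 10.55
pred dot [321.66874288 258.8980115 ]
[  5 143  91] [  8 148 167]
[322.83976785 256.81705778] 660.5 dot [0.43569647 0.25579992 0.075     ]
```

View pics/w5.png

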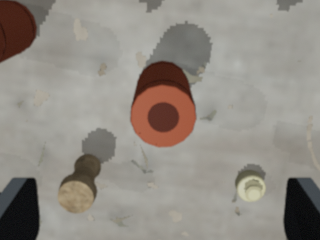

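The red prop's dot is at (323,257), within 2 mm of the prediction, with the stamp and brass clear of the fingers. I'll descend, grasp and lift.

Call:
{"api": "arm_command", "payload": {"motion": [[[-0.1, 0.15, -4], [0, 0, 0], 100], [[0, 0, -4], [0, 0, 0], 100], [[0, 0, -4], [0, 0, 0], 100], [[0, 0, -1.5], [0, 0, 0], 100], [[0, 0, 0], [0, 0, 0], 30]]}}

```text
time: 11.05
position: [0.4355, 0.2536, 0.0193]
ee_rot: [0.187, -3.133, 0.006]
force: [1.1, -0.4, 0.5]
gripper_width: 0.856
grip_force: 0.0
```

Call:
{"api": "arm_command", "payload": {"motion": [[[0, 0, 0], [0, 0, 0], 20], [[0, 0, 0], [0, 0, 0], 20], [[0, 0, 0], [0, 0, 0], 20], [[0, 0, 0], [0, 0, 0], 20], [[0, 0, 0], [0, 0, 0], 20]], "newtons": 40}}

```text
time: 11.55
position: [0.4371, 0.2565, 0.0227]
ee_rot: [-0.189, 3.133, 0.001]
force: [0.8, -1.1, 7.6]
gripper_width: 0.43
grip_force: 40.3
```

Call:
{"api": "arm_command", "payload": {"motion": [[[0, 0, 2], [0, 0, 0], 20], [[0, 0, 4], [0, 0, 0], 20], [[0, 0, 4.5], [0, 0, 0], 20], [[0, 0, 4.5], [0, 0, 0], 20], [[0, 0, 2], [0, 0, 0], 20]]}}

```text
time: 12.05
position: [0.4371, 0.2572, 0.1954]
ee_rot: [-0.189, 3.131, 0.005]
force: [0.8, 0.9, -2.4]
gripper_width: 0.433
grip_force: 40.9
```

Call:
{"api": "arm_command", "payload": {"motion": [[[4.1, -2.6, 0], [0, 0, 0], 20], [[4.1, -2.6, 0], [0, 0, 0], 20], [[4.1, -2.6, 0], [0, 0, 0], 20], [[4.1, -2.6, 0], [0, 0, 0], 20], [[4.1, -2.7, 0], [0, 0, 0], 20]]}}

```text
time: 12.55
position: [0.6419, 0.1236, 0.1917]
ee_rot: [0.19, -3.135, -0.0]
force: [0.6, 0.6, -1.2]
gripper_width: 0.435
grip_force: 40.8
```

Call:
{"api": "arm_command", "payload": {"motion": [[[4.1, -2.7, -1], [0, 0, 0], 20], [[0, 0, -4], [0, 0, 0], 20], [[0, 0, -4], [0, 0, 0], 20], [[0, 0, 0], [0, 0, 0], 20], [[0, 0, 0], [0, 0, 0], 20]]}}

```text
time: 13.05
position: [0.6813, 0.0985, 0.1016]
ee_rot: [0.191, -3.134, -0.0]
force: [0.4, 0.0, -0.9]
gripper_width: 0.431
grip_force: 41.0
```

```bash
python3 look.py w6; python3 - <<'E'
from h import *
d=snapshot("wrist");s=get_state()
for n,p in(("reddisc",(.6823,.0975,.018)),("white prop top",(.5135,.0766,.093)),("brown rim",(.597,.0865,.063)),("held",list(s["position"][:2])+[s["position"][2]+.052])):
    c=R.from_rotvec(d["rotation"]).inv().apply(np.array(p)-d["xyz"]);print(n,c[:2]/c[2]*d["fx"]+[d["cx"],d["cy"]])
E
```

```text
[0.68276325 0.09913035 0.1033085 ] 96.97113021359182 [-1.90849987e-01  3.13334806e+00  1.39477998e-03] 0.4312365944535583 [ 0.57879878 -0.00753482 -1.06653802] 13.1
reddisc [319.28481447 254.51475898]
white prop top [ 316.86339643 -239.35395465]
brown rim [317.30935878  87.80146723]
held [323.92141023 426.44806554]
```

View pics/w6.png

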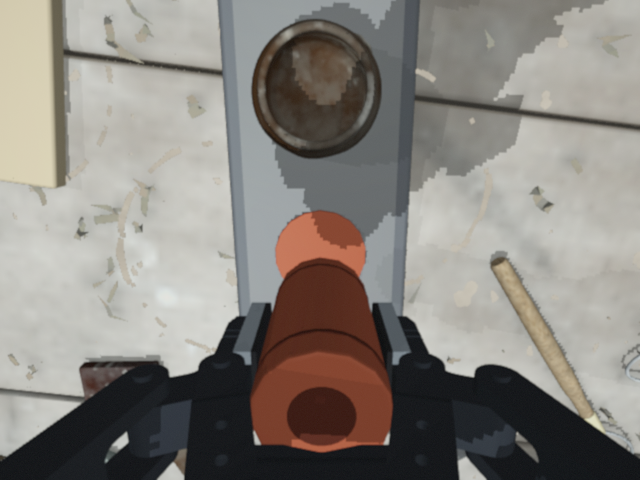

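The red disc is at (321,255), predicted (319,254). The brown pot's rim centre is (317,88), exactly as predicted for the shelf middle. The held prop's dot is at (321,415). I'll lower it.

Call:
{"api": "arm_command", "payload": {"motion": [[[0.1, -0.1, -2.5], [0, 0, 0], 20], [[0, 0, -2.5], [0, 0, 0], 20], [[0, 0, -1], [0, 0, 0], 20], [[0, 0, 0], [0, 0, 0], 20], [[0, 0, -0.2], [0, 0, 0], 20]]}}

```text
time: 13.65
position: [0.6844, 0.098, 0.0415]
ee_rot: [-0.19, 3.132, 0.001]
force: [0.6, 1.2, -1.7]
gripper_width: 0.433
grip_force: 41.0
```

Call:
{"api": "arm_command", "payload": {"motion": [[[0, 0, -0.2], [0, 0, 0], 20], [[0, 0, 0], [0, 0, 0], 20]]}}

```text
time: 13.85
position: [0.6844, 0.098, 0.0408]
ee_rot: [-0.19, 3.132, 0.001]
force: [-2.6, 0.8, 9.6]
gripper_width: 0.429
grip_force: 41.9
```

Call:
{"api": "arm_command", "payload": {"motion": [[[0, 0, 0.1], [0, 0, 0], 100], [[0, 0, 0], [0, 0, 0], 100], [[0, 0, 0], [0, 0, 0], 100], [[0, 0, 0.5], [0, 0, 0], 100], [[0, 0, 3], [0, 0, 0], 100]]}}

```text
time: 14.35
position: [0.68, 0.0965, 0.0703]
ee_rot: [0.191, -3.128, 0.002]
force: [-0.3, -0.6, 0.0]
gripper_width: 1.001
grip_force: 0.0
```

Call:
{"api": "arm_command", "payload": {"motion": [[[0, 0, 4.5], [0, 0, 0], 100], [[0, 0, 4.5], [0, 0, 0], 100], [[-2.6, -3.5, 0], [0, 0, -0.05], 100], [[-2.6, -3.5, 0], [0, 0, -0.05], 100], [[-2.6, -3.5, 0], [0, 0, -0.05], 100]]}}

```text
time: 14.85
position: [0.6041, -0.0087, 0.1641]
ee_rot: [0.048, 3.14, -0.0]
force: [0.4, -1.5, 0.1]
gripper_width: 0.996
grip_force: 0.0
```

Call:
{"api": "arm_command", "payload": {"motion": [[[-2.7, -3.6, 0], [0, 0, 0], 100], [[-2.7, -3.6, 0], [0, 0, 0], 100], [[0, 0, 0], [0, 0, 0], 100], [[0, 0, 0], [0, 0, 0], 100]]}}

```text
time: 15.25
position: [0.5507, -0.0808, 0.1638]
ee_rot: [0.049, 3.141, -0.0]
force: [0.6, 0.7, 1.1]
gripper_width: 0.998
grip_force: 0.0
```

```bash
python3 look.py w7; python3 - <<'E'
from h import *
d=snapshot("wrist");A=blob(d,(320,240),(15,40,120),(28,130,255),330,9)
q=np.array([onz(d,x,.012) for x in A[3][:,0,:] if 2<x[0]<637 and 2<x[1]<477])
m=abs(q[:,0]-.55)<.06;q=q[m];mid=q[:,1].mean()
for sd in(q[q[:,1]>mid],q[q[:,1]<mid]):
    k=np.polyfit(sd[:,0],sd[:,1],1);print(len(sd),"slope deg",np.degrees(np.arctan(k[0])),"y at .552",np.polyval(k,.552))
T=snapshot("top")
for n,p in(("white",(.5135,.0766,.093)),("red",(.6823,.0975,.093))):
    c=R.from_rotvec(T["rotation"]).inv().apply(np.array(p)-T["xyz"]);print(n,"pred",c[:2]/c[2]*T["fx"]+[T["cx"],T["cy"]])
cv2.imwrite("pics/t7.png",cv2.resize(T["img"][145:335,170:470],None,fx=2.6,fy=2.6,interpolation=cv2.INTER_CUBIC))
E
```

```text
[ 0.5517126  -0.07902454  0.16384082] 88.35275198673705 [4.51360232e-02 3.13959984e+00 1.56055019e-03] 0.9991475599840433 [0.88318444 1.05669359 0.38883757] 15.3
163 slope deg -1.8054536105958403 y at .552 -0.05122478283417786
162 slope deg -1.705094252937634 y at .552 -0.10457110318070086
white pred [362.57886051 254.45189081]
red pred [352.96159247 164.44076233]
```

View pics/w7.png

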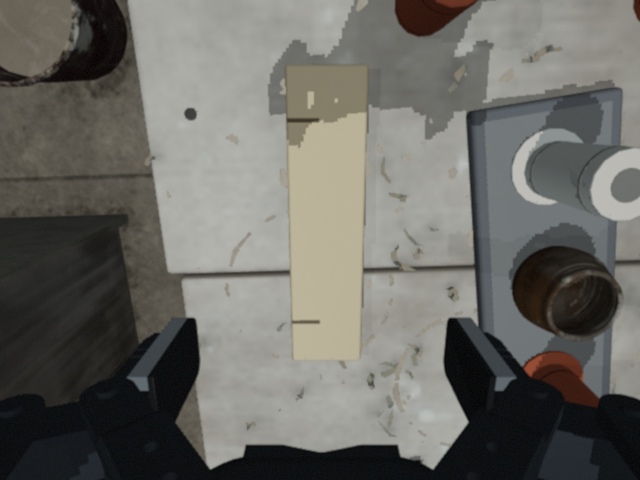

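View pics/t7.png

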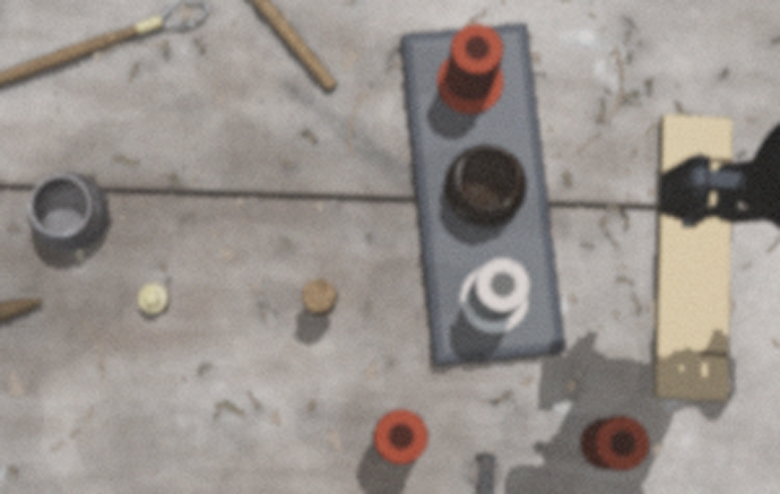

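The strip lies straight with its centre line at y −0.078, −1.7° from x, and the fingers straddle it. In the top view both prop dots, (363,254.6) and (353,163.5), lie within 1 px of their discs' predictions. I'll descend on the strip.

Call:
{"api": "arm_command", "payload": {"motion": [[[0, 0.1, -4.5], [0, 0, 0], 100], [[0, 0, -4.5], [0, 0, 0], 100], [[0, 0, -4.5], [0, 0, 0], 100], [[0, 0, -2.5], [0, 0, 0], 100], [[0, 0, -0.5], [0, 0, 0], 100]]}}

```text
time: 15.9
position: [0.5497, -0.0765, -0.0047]
ee_rot: [-0.04, -3.137, -0.002]
force: [-0.3, 0.3, -0.1]
gripper_width: 1.004
grip_force: 0.0
```

Call:
{"api": "arm_command", "payload": {"motion": [[[0, 0, 0], [0, 0, 0], 40], [[0, 0, 0], [0, 0, 0], 40], [[0, 0, 0], [0, 0, 0], 40], [[0, 0, 0], [0, 0, 0], 40], [[0, 0, 0], [0, 0, 0], 40]], "newtons": 60}}

```text
time: 16.4
position: [0.5524, -0.0782, 0.0004]
ee_rot: [0.045, 3.138, 0.001]
force: [-1.0, 1.5, 7.2]
gripper_width: 0.618
grip_force: 64.0
```

Call:
{"api": "arm_command", "payload": {"motion": [[[0, 0, 2], [0, 0, 0], 40], [[0, 0, 4.5], [0, 0, 0], 40], [[0, 0, 4.5], [0, 0, 0], 40], [[0, 0, 4], [0, 0, 0], 40], [[0, 0, 0], [0, 0, 0], 40]]}}

```text
time: 16.9
position: [0.5548, -0.0788, 0.1544]
ee_rot: [0.046, 3.129, -0.0]
force: [1.7, 0.2, -1.4]
gripper_width: 0.62
grip_force: 64.1
```

Call:
{"api": "arm_command", "payload": {"motion": [[[1.1, 4.1, 0], [0, 0, 0.05], 40], [[1.1, 4.1, 0], [0, 0, 0.05], 40], [[1.2, 4.1, 0], [0, 0, 0.055], 40], [[1.2, 4.2, 0], [0, 0, 0], 40], [[0, 0, 0], [0, 0, 0], 40]]}}

```text
time: 17.4
position: [0.5977, 0.0966, 0.1488]
ee_rot: [-0.214, 3.131, 0.013]
force: [-0.5, 0.6, -1.7]
gripper_width: 0.621
grip_force: 64.1
```

Call:
{"api": "arm_command", "payload": {"motion": [[[0, 0, 0], [0, 0, 0], 40], [[0, 0, 0], [0, 0, 0], 40]]}}

```text
time: 17.6
position: [0.5962, 0.0843, 0.1477]
ee_rot: [0.196, -3.134, 0.003]
force: [1.7, -1.4, -2.7]
gripper_width: 0.623
grip_force: 64.0
```

```bash
python3 look.py w8; python3 - <<'E'
from h import *
d=snapshot("wrist");s=get_state();z=s["position"][2]+.0115
A=blob(d,(320,240),(15,40,100),(28,130,255),330,9)
q=np.array([onz(d,x,z) for x in A[3][:,0,:]]);t=q[:,:2]-s["position"][:2]
y=R.from_rotvec(s["ee_rot"]).apply([0,1,0])[:2];x=np.array([y[1],-y[0]])
a=t@x;b=t@y
print("strip along tool axis min/max",a.min(),a.max(),"across",b.min(),b.max(),cv2.boundingRect(A[3]))
for lo,hi in((.0,1),(-1,0)):
    k=(a>-.09)&(a<-.02)&(b*np.sign(hi+lo)>0.02);f=np.polyfit(a[k],b[k],1);print(k.sum(),"slope",f)
S=snapshot("scene");cv2.imwrite("pics/s8.png",S["img"][100:400,150:550])
E
```

```text
[0.5963242  0.083951   0.14784625] 97.09580853946689 [ 0.19431822 -3.13410912  0.00320612] 0.6213638278421275 [-0.65689569  0.81048737 -1.73457081] 17.65
strip along tool axis min/max -0.10596083638758191 0.04638952956018519 across -0.031242123822115074 0.02643212608151938 (225, 0, 195, 452)
226 slope [-0.00214742  0.02607565]
247 slope [-0.0071829  -0.02780924]
```

View pics/s8.png

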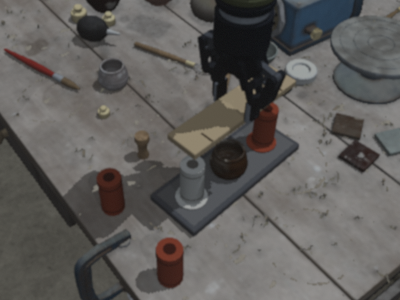

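The scene crop shows the strip held level over both props, in line with the shelf and with its ends overhanging evenly. I'll lower it.

Call:
{"api": "arm_command", "payload": {"motion": [[[0.15, 0.25, -2], [0, 0, 0], 40], [[0, 0, -2], [0, 0, 0], 40], [[0, 0, -1], [0, 0, 0], 40], [[0, 0, 0], [0, 0, 0], 40], [[0, 0, -0.2], [0, 0, 0], 40]]}}

```text
time: 18.25
position: [0.5989, 0.0886, 0.0969]
ee_rot: [-0.197, 3.134, 0.0]
force: [0.7, 0.6, -1.7]
gripper_width: 0.624
grip_force: 64.0
```

Call:
{"api": "arm_command", "payload": {"motion": [[[0, 0, -0.2], [0, 0, 0], 40], [[0, 0, -0.1], [0, 0, 0], 40], [[0, 0, 0], [0, 0, 0], 40]]}}

```text
time: 18.55
position: [0.5986, 0.0889, 0.0937]
ee_rot: [-0.198, 3.135, 0.0]
force: [0.5, 0.4, -2.4]
gripper_width: 0.625
grip_force: 64.1
```

Call:
{"api": "arm_command", "payload": {"motion": [[[0, -0.2, -0.1], [0, 0, 0], 40], [[0, 0, -0.1], [0, 0, 0], 40], [[0, 0, 0], [0, 0, 0], 40]]}}

```text
time: 18.85
position: [0.5988, 0.0886, 0.0934]
ee_rot: [-0.199, 3.133, 0.003]
force: [-3.5, 1.0, 10.9]
gripper_width: 0.621
grip_force: 65.4
```

Call:
{"api": "arm_command", "payload": {"motion": [[[0, 0, 0.15], [0, 0, 0], 70], [[0, 0, 0], [0, 0, 0], 100], [[0, 0, 0], [0, 0, 0], 100], [[0, 0, 0], [0, 0, 0], 100], [[0, 0, 2], [0, 0, 0], 100]], "newtons": 30}}

```text
time: 19.35
position: [0.5964, 0.0861, 0.1107]
ee_rot: [0.198, -3.13, 0.002]
force: [-0.8, 0.1, -0.2]
gripper_width: 0.999
grip_force: 0.0
```

Call:
{"api": "arm_command", "payload": {"motion": [[[0, 0, 4], [0, 0, 0], 100], [[0, 0, 3], [0, 0, 0], 100], [[-0.4, 4.4, 0], [0, 0, 0], 100], [[-0.4, 4.4, 0], [0, 0, 0], 100], [[-0.4, 4.4, 0], [0, 0, 0], 100]]}}

```text
time: 19.85
position: [0.5864, 0.2199, 0.1831]
ee_rot: [-0.196, 3.135, 0.0]
force: [0.2, 0.7, -0.1]
gripper_width: 1.0
grip_force: 0.0
```

Call:
{"api": "arm_command", "payload": {"motion": [[[-0.4, 4.4, 0], [0, 0, 0], 100], [[-0.4, 4.4, 0], [0, 0, 0], 100], [[-0.4, 4.4, -2], [0, 0, 0], 100], [[-0.5, 4.4, -2], [0, 0, 0], 100], [[0, 0, 0], [0, 0, 0], 100]]}}

```text
time: 20.35
position: [0.5631, 0.4034, 0.1397]
ee_rot: [0.214, -3.128, -0.008]
force: [-0.7, 0.6, 0.0]
gripper_width: 1.007
grip_force: 0.0
```

Call:
{"api": "arm_command", "payload": {"motion": [[[0, 0, 0], [0, 0, 0], 100], [[0, 0, 0], [0, 0, 0], 100]]}}

```text
time: 20.55
position: [0.5705, 0.393, 0.1429]
ee_rot: [-0.195, 3.135, -0.003]
force: [1.1, 0.4, -0.6]
gripper_width: 0.997
grip_force: 0.0
```

```bash
python3 look.py w9; python3 - <<'E'
from h import *
d=snapshot("wrist");s=get_state();print(s["position"])
c=R.from_rotvec(d["rotation"]).inv().apply(np.array([.569,.397,.023])-d["xyz"]);print("pred grey c",c[:2]/c[2]*d["fx"]+[d["cx"],d["cy"]])
T=snapshot("top");A=blob(T,(357,212),(15,40,90),(28,120,255),80,9)
q=np.array([onz(T,x,.105) for x in A[3][:,0,:]])[:,:2].astype(np.float32);print("strip",cv2.minAreaRect(q*1000))
w=cv2.resize(d["img"],(400,300));t=cv2.resize(T["img"][120:300,250:490],(400,300))
cv2.imwrite("pics/wt9.png",np.hstack([w,t]))
E
```

```text
[0.57080139 0.39273135 0.14319806] 97.082598426633 [-1.93977189e-01  3.13439922e+00 -2.17588405e-03] 1.0006412272361447 [-0.15505879 -0.58929287 -0.17033887] 20.6
[0.5708524  0.39274804 0.14339841]
pred grey c [329.18823578 237.28360217]
strip ((597.5985717773438, 88.89137268066406), (218.39761352539062, 56.83846664428711), 7.33261775970459)
```

View pics/wt9.png

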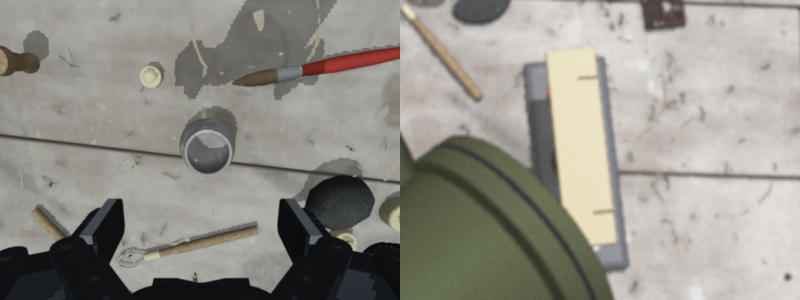

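The wrist half (left) shows the grey pot's outline centre at about (333,235) full-size, predicted (329,237), so y is about 0.399. The fingers are clear of the dark lump beside it. The top half (right) shows the strip resting centred and in line. I'll grasp the grey pot.

Call:
{"api": "arm_command", "payload": {"motion": [[[-0.2, 0.65, -2], [0, 0, 0], 100], [[0, 0, -4], [0, 0, 0], 100], [[0, 0, -4], [0, 0, 0], 100], [[0, 0, -4], [0, 0, 0], 100], [[0, 0, -0.3], [0, 0, 0], 100]]}}

```text
time: 21.2
position: [0.5647, 0.3971, -0.0051]
ee_rot: [0.196, -3.128, 0.011]
force: [-0.7, -1.0, -1.0]
gripper_width: 0.996
grip_force: 0.0
```

Call:
{"api": "arm_command", "payload": {"motion": [[[0, 0, 0], [0, 0, 0], 30], [[0, 0, 0], [0, 0, 0], 30], [[0, 0, 0], [0, 0, 0], 30], [[0, 0, 0], [0, 0, 0], 30], [[0, 0, 0], [0, 0, 0], 30]], "newtons": 30}}

```text
time: 21.7
position: [0.5693, 0.4025, 0.0029]
ee_rot: [-0.197, 3.131, 0.004]
force: [0.2, -1.7, 6.7]
gripper_width: 0.674
grip_force: 32.8
```

Call:
{"api": "arm_command", "payload": {"motion": [[[0, 0, 2], [0, 0, 0], 30], [[0, 0, 4.5], [0, 0, 0], 30], [[0, 0, 4.5], [0, 0, 0], 30], [[0, 0, 4.5], [0, 0, 0], 30], [[0, 0, 4.5], [0, 0, 0], 30]]}}

```text
time: 22.2
position: [0.5671, 0.4015, 0.2038]
ee_rot: [-0.199, 3.134, 0.002]
force: [0.3, -0.5, 0.4]
gripper_width: 0.67
grip_force: 32.6
```

Call:
{"api": "arm_command", "payload": {"motion": [[[0.4, -4.4, 0], [0, 0, 0], 30], [[0.4, -4.4, 0], [0, 0, 0], 30], [[0.4, -4.5, 0], [0, 0, 0], 30], [[0.4, -4.5, 0], [0, 0, 0], 30], [[0.4, -4.5, 0], [0, 0, 0], 30]]}}

```text
time: 22.7
position: [0.5875, 0.1768, 0.2019]
ee_rot: [-0.199, 3.133, 0.001]
force: [1.0, -0.8, -0.6]
gripper_width: 0.673
grip_force: 32.6
```

Call:
{"api": "arm_command", "payload": {"motion": [[[0.5, -4.5, 0], [0, 0, 0], 30], [[0.5, -4.4, 0], [0, 0, 0], 30], [[0, 0, -2], [0, 0, 0], 30], [[0, 0, 0], [0, 0, 0], 30], [[0, 0, 0], [0, 0, 0], 30]]}}

```text
time: 23.2
position: [0.5972, 0.0911, 0.1811]
ee_rot: [-0.201, 3.134, 0.003]
force: [-0.1, -0.3, -1.2]
gripper_width: 0.671
grip_force: 32.6
```

```bash
python3 look.py w10; python3 - <<'E'
from h import *
d=snapshot("wrist");s=get_state();z=s["position"][2]+.022
A=blob(d,(320,60),(15,40,100),(28,130,255),200,9);x,y,w,h=cv2.boundingRect(A[3])
print("strip near end",(x,y,w,h),onz(d,(x+w/2,y+2),.105))
p=[.5976-.11*np.cos(np.radians(7.3)),.0889-.11*np.sin(np.radians(7.3)),.105]
c=R.from_rotvec(d["rotation"]).inv().apply(np.array(p)-d["xyz"]);print("pred end",c[:2]/c[2]*d["fx"]+[d["cx"],d["cy"]])
for u in((322,250),(322,350),(322,448)):print(u,onz(d,u,z))
E
```

```text
[0.59752367 0.09171836 0.18137761] 97.38869479068732 [-2.02310667e-01  3.13333576e+00  3.03910496e-03] 0.6706244735358173 [ 0.51885471 -0.51543181 -0.64163494] 23.25
strip near end (258, 42, 114, 217) [0.4901281 0.074387  0.105    ]
pred end [316.55188718  40.40713568]
(322, 250) [0.56109129 0.08666717 0.20335186]
(322, 350) [0.59463172 0.09105202 0.20335186]
(322, 448) [0.63298639 0.09606625 0.20335186]
```

View pics/w10.png

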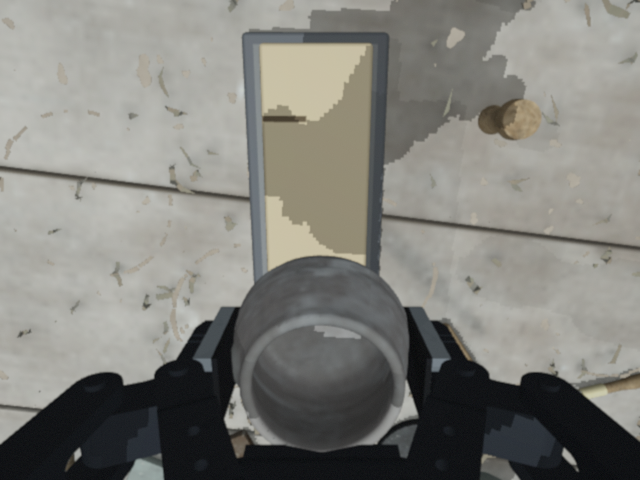

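The pot is held squarely with its outline centre near (321,352). The strip's near end is at row 42, predicted 40, so it is centred. I'll lower the pot.

Call:
{"api": "arm_command", "payload": {"motion": [[[0.1, -0.3, -3], [0, 0, 0], 30], [[0, 0, -2.7], [0, 0, 0], 30], [[0, 0, -1.2], [0, 0, 0], 30], [[0, 0, -0.2], [0, 0, 0], 30], [[0, 0, 0], [0, 0, 0], 30]]}}

```text
time: 23.8
position: [0.5989, 0.0875, 0.1096]
ee_rot: [-0.2, 3.134, 0.001]
force: [-0.2, 0.8, -0.8]
gripper_width: 0.67
grip_force: 32.6
```

Call:
{"api": "arm_command", "payload": {"motion": [[[0, 0, -0.2], [0, 0, 0], 30], [[0, 0, 0], [0, 0, 0], 30]]}}

```text
time: 24.0
position: [0.5994, 0.087, 0.108]
ee_rot: [-0.198, 3.133, 0.001]
force: [0.3, -0.1, 0.3]
gripper_width: 0.667
grip_force: 32.7
```

Call:
{"api": "arm_command", "payload": {"motion": [[[0, 0.05, -0.1], [0, 0, 0], 30], [[0, 0, 0], [0, 0, 0], 30]]}}

```text
time: 24.2
position: [0.5994, 0.0871, 0.1079]
ee_rot: [-0.198, 3.133, 0.0]
force: [-0.8, -2.2, 9.4]
gripper_width: 0.67
grip_force: 33.5
```

The pot is in contact with the strip, so I'll release and back off.

Call:
{"api": "arm_command", "payload": {"motion": [[[0, 0, 0.1], [0, 0, 0], 80], [[0, 0, 0], [0, 0, 0], 100], [[0, 0, 0], [0, 0, 0], 100], [[0, 0, 0], [0, 0, 0], 100], [[0, 0, 1.5], [0, 0, 0], 100]]}}

```text
time: 24.7
position: [0.5968, 0.0863, 0.1205]
ee_rot: [0.198, -3.131, 0.001]
force: [0.2, -0.6, -0.5]
gripper_width: 1.0
grip_force: 0.0
```

Call:
{"api": "arm_command", "payload": {"motion": [[[0, 0, 4], [0, 0, 0], 100], [[0, 0, 4], [0, 0, 0], 100], [[0, 0, 4], [0, 0, 0], 100], [[0, 4.5, 0], [0, 0, 0], 100], [[0, 4.5, 0], [0, 0, 0], 100]]}}

```text
time: 25.2
position: [0.5999, 0.1763, 0.2448]
ee_rot: [-0.19, 3.131, 0.001]
force: [0.6, 0.6, -0.1]
gripper_width: 1.0
grip_force: 0.0
```

Call:
{"api": "arm_command", "payload": {"motion": [[[0, 4.5, 0], [0, 0, 0], 100], [[0, 4.5, 0], [0, 0, 0], 100], [[0, 4.5, 0], [0, 0, 0], 100], [[0, 0, 0], [0, 0, 0], 100], [[0, 0, 0], [0, 0, 0], 100]]}}

```text
time: 25.7
position: [0.5975, 0.3137, 0.2425]
ee_rot: [-0.203, 3.135, 0.001]
force: [0.6, -0.8, -0.0]
gripper_width: 1.003
grip_force: 0.0
```

```bash
python3 - <<'E'
from h import *
T=snapshot("top");S=snapshot("scene");s=get_state();print(s["position"],s["force"],s["time"])
def pr(d,p):
    c=R.from_rotvec(d["rotation"]).inv().apply(np.array(p)-d["xyz"]);return c[:2]/c[2]*d["fx"]+[d["cx"],d["cy"]]
p=(.598,.0875,.151);print("pred grey rim: top crop",(pr(T,p)-[270,130])*(400/160),"scene crop",(pr(S,p)-[260,160])*(400/200))
t=cv2.resize(T["img"][130:290,270:430],(400,400),interpolation=cv2.INTER_CUBIC);c=cv2.resize(S["img"][160:360,260:460],(400,400),interpolation=cv2.INTER_CUBIC)
cv2.imwrite("pics/end.png",np.hstack([t,c]))
E
```

```text
[0.59886746 0.31024411 0.24224138] [-0.60993314 -0.764342   -0.43998692] 25.8
pred grey rim: top crop [225.61863695 178.54027408] scene crop [245.65973914  93.45042883]
```

View pics/end.png

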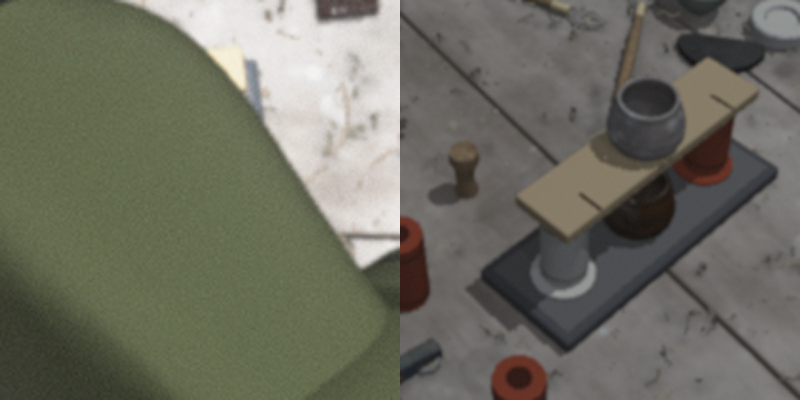

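The scene half shows the full stack. The grey pot's rim is at crop (248,98), predicted (246,93), and it stands upright mid-strip. The strip is level on both props, the brown pot sits beneath, and nothing touches the robot. I'll hand it in.

```bash
python3 -c "from rig import *;print(hand_in())"
```

```text
the job is handed in; nothing more can be done
None
```

The two-tier kiln shelf is packed and handed in at about 26 s of robot time; the last camera view showed every piece in place with the gripper clear, but the hand-in returned no verdict.

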